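# Set the chess clock's thumbwheel and start the clock

## Robot

A 6-joint arm with a two-finger parallel gripper is mounted at the origin on the work surface. World frame = base frame: x ahead of the robot, y to its left, z up, the work surface at z = 0. Lengths are in mm, angles in rad, forces in N, time in s.
With the tool pointing down it reaches from about 325 to 875 mm from the base axis. Payload 4.4 kg.
Tool frame: the origin (TCP) lies where the fingers leave the gripper's body, on its centre line; the fingertips stand 73 mm ahead of it and the grasp point (between the pads) lies bot.hold_point_z ahead of it (bot.hold_point_z is the distance from the TCP to the grasp point, in mm); z points along the fingers, y is the direction in which the jaws open and shut (so a half turn about z gives the same grasp; the last joint's range is limited). The gripper opens to 85 mm and grips with 20 to 120 N. Pads are 22 mm wide; open, the fingers measure 114 mm over their backs; the gripper's body (76 mm by 85 mm) begins 54 mm behind the grasp point. The pads swing forward as they close: fully open they stand 13 mm farther back than shut.
Start: joints at [-1.383, 0.207, 1.542, -0, 1.393, -0.15], TCP at [190.55, -542.511, 303.882] pointing down, gripper open.
Joint ranges: [-2.73, 2.73], [-0.86, 2.22], [0.23, 2.46], [-1.11, 4.25], [0.08, 2.63], [-2.82, 2.82]. Speed limits (rad/s): [2.79, 2.79, 3.14, 3.14, 3.14, 3.14].

## Interface

Orientations are given as a 3x3 rotation matrix whose columns are the frame's x, y, z axes.
In Python, from cell import telemetry, capture, get_calibration, hand_in, search_frame, silhouettes, tip_of, bot gives the robot as it stands. The module is installed in compiled form; this text tells all that it offers.
- The arm moves only by the tool jog_arm, never from a script. Its argument "increments" is a list of rows, each a list of 7 numbers: the turn, a rotation vector about the tool's x, y, z in rad, then the shift along the tool's x, y, z in cm, then the closure, from -1 (fully open) to 1 (shut). In form: [[rx, ry, rz, dx, dy, dz, hand], ...]. A call has 1 to 10 rows; each row is the pose to reach, as a shift and turn from the pose measured when the call began, along the tool's axes at that moment; what a row does not reach only later rows make up. A row lasts 1/12 s, in which the tool goes at most 41.7 mm and 7.16 degrees, less where a joint would pass 70% of its speed; a pose out of reach is approached as far as the arm can. A call with a gripper value outside its range is refused whole. The fingers move at their own pace and stop on an object; the grip force is fixed at half the most. Time passes only in rows, so rows that repeat a pose let the fingers close. It gives the time, the measured TCP pose, the force and the opening at its end, in the units of the state.
- telemetry.state(): the state, without advancing time (a new reading comes with each control period).
- capture(name): name is "scene" or "top"; returns the picture (480x640x3 uint8, blue, green, red); there is no depth.
- get_calibration(name): a dict with "intrinsics" (3x3 intrinsics, pixels), "dist_coeffs" ([k1, k2, p1, p2, k3] as OpenCV has them; the pictures are not rectified), "world_from_camera" (4x4, takes a point from camera to world coordinates). Camera axes: x right, y up, looking along -z (the intrinsics and any distortion apply to the point x, -y, -z); pixel columns grow to the right and rows downward; lengths in mm; the calibration is good to about 2 mm. A picture is of the moment at which its call begins. get_calibration takes no time and is no camera call.
- hand_in(): hands the job in, once; it reports no verdict.
Trained networks look in the newest picture that a camera, given by its name, has taken for a name from the list of things; names that differ only in an ending like _2 or _b are one class to them, and where a whole thing is asked for, a point or a joint stands for the part that bears it (a point fixed in the world has none). Each returns a list of dicts, best first, with "confidence" (0 to 1); they miss things now and then, are a little off and sometimes report something else, mostly with a low value. They report only what shows in the picture. A call takes as long as a camera call. They do not tell look-alikes from the thing itself.
- search_frame(target, camera): "point" ([column, row] in pixels, amid what is visible of it).
- silhouettes(target, camera): "region" (480x640 bool, what is visible of it) and "point" ([column, row] in pixels, amid what is visible of it).
- tip_of(target, camera): "point" ([column, row] in pixels: a listed point, or the origin of a listed thing).
The state is a dict: "time": time; "qpos": joint angles; "joint_vel": joint speeds; "effort": joint torques, N m; "position": TCP position; "eef_rot": TCP orientation; "wrist_force": force on the tool from outside, world axes, zero at the start; "wrist_torque": the same for the moment, N m; "opening": opening from 0.0 (shut) to 1.0 (fully open).
Only numpy, scipy, OpenCV 4.12 (cv2) and the standard library are available. Lean on these libraries where they do the work, as an engineer would, in place of code of your own. Each camera call takes 0.05 s, during which the arm holds its last target.

## Task

Set the chess clock for the next game and start it: with a fingertip, flick the thumbwheel at its front edge round, click by click, until the raised bar on the wheel rests exactly at the clock's pointer, then press the raised end of the rocker on top of the clock all the way down. Only touch the clock, do not lift it or push it out of place, and leave the chess pieces and the other things around it as they stand; finish with the hand clear.

Things in the scene. Friction and masses are not known exactly. Their poses are not given: they have to be found in the camera images.
- clock: Black plastic chess clock, 115 mm deep (x), 200 wide (y), 60 high, 1.3 kg, loose on the table: slides under a sideways push of some 7 N. Origin: centre of its underside; front, with the thumbwheel, to its own -x (towards the robot, with some yaw), y left, z up. Low front deck x -57 to 0 mm, top z 24 mm; behind it a sloped face with two blank displays; rear block x 16 to 57 mm, top z 60 mm.
- wheel_axis (a point): Point on the thumbwheel's upright axis, half-way up the wheel, 34 mm above the table (x -41.5, y 0 mm in the clock's frame); axes as the clock's. The wheel is a level grey disc, z 27 to 41 mm, with 8 finger lugs round its edge, tips at radius 32 mm, 5.6 mm wide; the gaps between lugs reach in to radius 23.5 mm. Its front 16 mm overhang the deck's front edge.
- wheel (a joint): Thumbwheel angle, rad: 0 with its bar at the pointer, growing anticlockwise from above (its front rim then moves to the clock's -y). It clicks every 0.785 rad (8 a turn, at multiples of it; one lug then points straight to the front), springs to the nearest click when let go, and needs about 2 N at a lug. Turns both ways; starts 2 to 4 clicks below 0 (-1.57 to -3.14).
- bar_end (a point): Outer end, at radius 31 mm, of the raised white bar (20 mm long, 5 mm wide) that runs radially along the top of one lug of the thumbwheel and turns with it; the seven other lugs bear only a tiny dot.
- pointer (a point): Where the bar's outer end lies when the wheel is set: behind the wheel's axis by 31 mm (clock's +x), 41 mm above the table. The fixed pointer itself, a small white upright peg with an edge towards the wheel, stands 4 mm farther back on the deck.
- rocker (a joint): Tilt of the rocker, rad: a grey bar 150 mm long (clock's y), 20 wide, over the rear block, pivoted at its middle (x 34, z 70 mm in the clock's frame). Positive: its end at the clock's +y (left, seen from the robot) is up. Range -0.085 to 0.085; starts left end up (0.06 to 0.085), stays where it is left, takes about 1 N to press. -0.085: left end all the way down.
- rocker_left (a point): On the top face of the rocker's left (+y) arm, 64 mm from the pivot, 11 mm from its end: where to press. About 83 mm above the table when up, 73 mm when fully down; moves with the rocker.
- king_a: Ebony king, 101 mm high, foot 38 mm across, loose, standing to the left of the clock; origin at the centre of its foot.
- king_b: Ebony king like the other, standing to the right of the clock.
- rook: Boxwood rook, 51 mm high, foot 33 mm across, loose, standing in front of the clock to the right; origin at the centre of its foot.
- pawn: Boxwood pawn, 48 mm high, foot 29 mm across, loose, standing in front of the clock to the left; origin at the centre of its foot.
- ashtray: Round white porcelain ashtray, 124 mm across, 30 mm high, loose, well to the right; origin at the centre of its underside.
- pencil: Pencil, 166 mm long, 7.6 mm thick, lying on the score pad well to the left; origin under its middle.
There are look-alikes about, which are no part of the job. Several things have the shape of the clock; the one meant has the colours described above.

How it is judged:
By the outcome, as a careful person would: the job done as asked, in the order asked, and still so for the second after the job is handed in, with the robot touching nothing.
It also fails if it takes over 64 s, if anything falls off the work surface, if the arm or the gripper's body presses on something with over 40 N, if the wrist force passes 120 N, or if a joint passes its speed limit or range.

## Working session

There is one attempt and no reset: what is moved stays moved. The work goes in short steps, Python scripts to look and compute and a tool call to move; the robot and the scene stay as the last step left them, time stands still between calls to the robot, and variables do not carry over. Pictures are saved under pics/ and viewed, and the job is handed in when it is done.

Besides the shell and the picture viewer there is one more tool, called as name(argument=value, ...) on one line, values as JSON. jog_arm: Moves the arm, as the interface text tells. Its arguments: {"type":"object","properties":{"increments":{"type":"array"}},"required":["increments"]}

```bash
mkdir -p pics; ls
python3 - <<'E'
from cell import *
import cv2
for n in ("scene","top"):
    im=capture(n); cv2.imwrite(f"pics/{n}0.png",im)
    c=get_calibration(n); print(n,c)
s=telemetry.state(); print(s, bot.hold_point_z)
E
```

```text
pics
scene {'intrinsics': array([[542.21897322,   0.        , 316.55315709],
       [  0.        , 542.21897322, 232.37836313],
       [  0.        ,   0.        ,   1.        ]]), 'dist_coeffs': array([-0.14982835,  0.        ,  0.        ,  0.        ,  0.        ]), 'world_from_camera': array([[ 9.72484009e-02, -7.29788937e-01,  6.76720663e-01,
         1.35163508e+03],
       [ 9.95095149e-01,  5.89166393e-02, -7.94636596e-02,
        -9.29852710e+01],
       [ 1.81215924e-02,  6.81129164e-01,  7.31938980e-01,
         1.02556608e+03],
       [ 0.00000000e+00,  0.00000000e+00,  0.00000000e+00,
         1.00000000e+00]])}
top {'intrinsics': array([[565.74708852,   0.        , 326.67597778],
       [  0.        , 565.74708852, 230.07707502],
       [  0.        ,   0.        ,   1.        ]]), 'dist_coeffs': array([-0.18433348,  0.        ,  0.        ,  0.        ,  0.        ]), 'world_from_camera': array([[-1.77192937e-02,  9.98887851e-01, -4.36931095e-02,
         4.08070059e+02],
       [-9.99712534e-01, -1.69941190e-02,  1.69129857e-02,
         9.75666737e+00],
       [ 1.61
[... 268 characters left out ...]
350323e+00, -1.50495265e-01]), 'joint_vel': array([-0.00024331, -0.00064904, -0.00151022, -0.00133684,  0.00207967,
       -0.00102061]), 'effort': array([-9.36118558e-04, -3.84092152e+01, -2.92547750e+01, -2.07897706e-04,
        4.85592507e-03,  2.07671240e-07]), 'position': array([ 190.45444684, -541.9647603 ,  302.81515761]), 'eef_rot': array([[ 9.43489115e-01,  3.31403311e-01, -3.68591312e-04],
       [ 3.31403341e-01, -9.43486893e-01,  2.07581799e-03],
       [ 3.40171882e-04, -2.08066407e-03, -9.99997778e-01]]), 'wrist_force': array([ 0.18133002, -0.00990897,  0.30553432]), 'wrist_torque': array([-0.05273833,  0.05644729,  0.01561676]), 'opening': 1.002424843891888} 53.900000000000006
```

View pics/scene0.png

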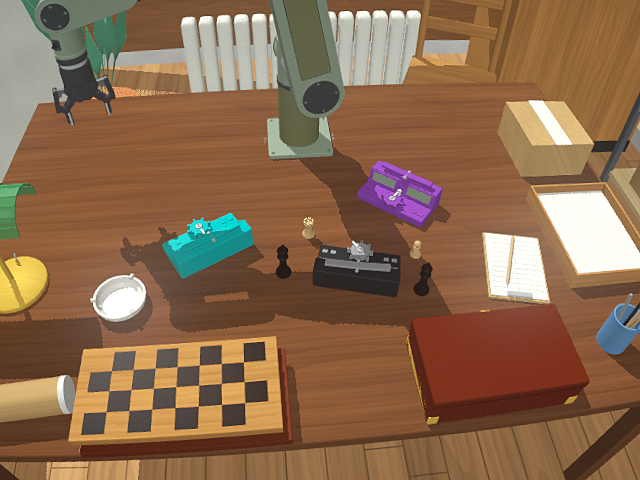

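View pics/top0.png

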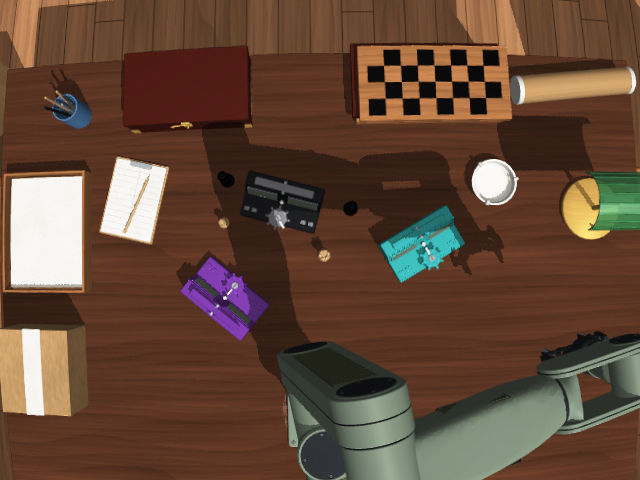

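Three things could be taken for the clock, by top-view pixel: black (283,202), teal (422,245) and purple (225,297). The description says black, so I'll check it in a crop and locate its parts.

```bash
cat > h.py <<'E'
import numpy as np, cv2
from cell import *
def proj(n,P):
    c=get_calibration(n);T=np.linalg.inv(c["world_from_camera"])
    P=np.atleast_2d(P).astype(float);q=(T[:3,:3]@P.T).T+T[:3,3]
    q=q*[1,-1,-1]
    return cv2.projectPoints(q,np.zeros(3),np.zeros(3),c["intrinsics"],c["dist_coeffs"])[0][:,0]
def atz(n,px,z):
    c=get_calibration(n);W=c["world_from_camera"]
    u=cv2.undistortPoints(np.array([[px]],float),c["intrinsics"],c["dist_coeffs"])[0,0]
    d=W[:3,:3]@np.array([u[0],-u[1],-1]);o=W[:3,3]
    return o+d*(z-o[2])/d[2]
E
python3 - <<'E'
from h import *
ims={n:capture(n) for n in("scene","top")}
t=ims["top"];s=ims["scene"]
cv2.imwrite("pics/ct.png",cv2.resize(t[155:275,200:380],None,fx=4.4,fy=4.4,interpolation=cv2.INTER_CUBIC))
cv2.imwrite("pics/cs.png",cv2.resize(s[205:310,260:450],None,fx=4.2,fy=4.2,interpolation=cv2.INTER_CUBIC))
Z=dict(clock=0,wheel_axis=34,bar_end=41,pointer=41,rocker_left=83,king_a=0,rook=0,pawn=0)
for n in("scene","top"):
    for k,z in Z.items():
        for r in tip_of(k,n)[:4]:
            print(n,k,round(r["confidence"],2),np.round(r["point"],1),atz(n,r["point"],z)[:2].round(1))
E
```

```text
scene clock 0.78 [359.5 271.4] [540.8 109.8]
scene clock 0.61 [396.7 200.8] [303. 250.]
scene clock 0.58 [208.4 247. ] [ 431.6 -258.7]
scene wheel_axis 0.78 [387.7 200. ] [332.9 215.1]
scene wheel_axis 0.76 [360.  249.8] [501.  114.4]
scene wheel_axis 0.73 [194.8 226.7] [ 390.6 -290.4]
scene bar_end 0.87 [352.6 241.1] [477.5  99.1]
scene bar_end 0.68 [207.3 234. ] [ 425.  -256.4]
scene bar_end 0.65 [397.8 189.4] [301.1 248.2]
scene bar_end 0.5 [423.9 291.9] [645.3 239.6]
scene pointer 0.88 [205.  230.8] [ 413.6 -262.6]
scene pointer 0.74 [397.7 193.7] [317.9 244.5]
scene pointer 0.65 [358.5 259.1] [535.8 105. ]
scene rocker_left 0.93 [233.9 223.9] [ 436.4 -186.5]
scene rocker_left 0.72 [388.6 165.1] [248.  228.3]
scene rocker_left 0.57 [424.3 290.8] [672.6 227. ]
scene king_a 0.73 [426.3 290.8] [613.2 260. ]
scene king_a 0.56 [283.4 269.9] [520.8 -74. ]
scene rook 0.76 [308.  235.6] [412.9  -4.7]
scene pawn 0.55 [414.  253.2] [494.5 256.1]
top clock 0.97 [226.5 298.2] [298.6 250.4]
top clock 0.86 [282.4 206.9] [535.7  99.8]
top clock 0.69 [349.8 208.7] [528.  -77.1]
top clock 0.62 [260.7 177.3] [615.  156.2]
top wheel_axis 0.91 [430.8 258.8] [ 392.6 -281.9]
top wheel_axis 0.85 [280.8 216.7] [507.6 102.2]
top bar_end 0.68 [280.6 204.7] [537.9 101.9]
top bar_end 0.64 [424.3 247.2] [ 422.8 -264.3]
top bar_end 0.62 [225.1 291. ] [320.1 247. ]
top bar_end 0.57 [283.4 225.7] [484.1  95.4]
top pointer 0.66 [279.7 208.8] [527.4 104.3]
top pointer 0.65 [427.2 244.4] [ 429.8 -272. ]
top rocker_left 0.96 [259.  180.8] [594.7 152.3]
top rocker_left 0.79 [395.6 247. ] [ 424.3 -184.2]
top rocker_left 0.75 [234.1 323.7] [241.3 219.2]
top king_a 0.6 [350.6 205.8] [535.6 -79.3]
top king_a 0.56 [221.8 179.4] [611.6 259.5]
top pawn 0.57 [224.8 220.4] [502.8 252.2]
```

View pics/ct.png

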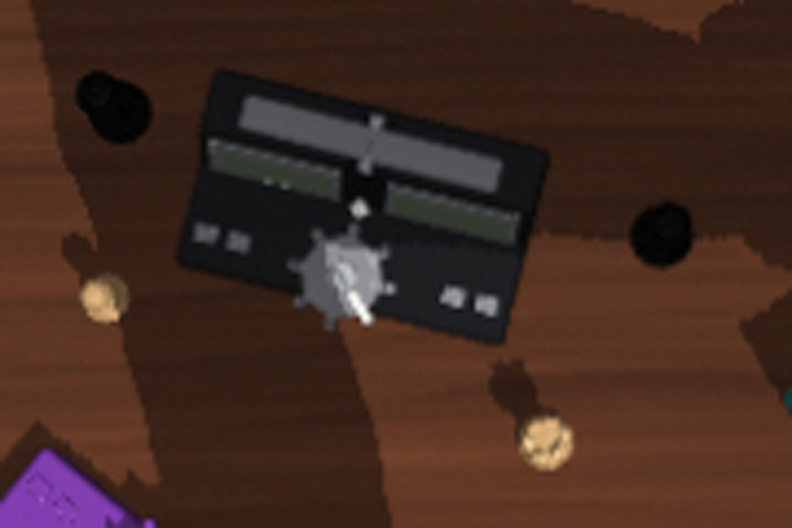

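View pics/cs.png

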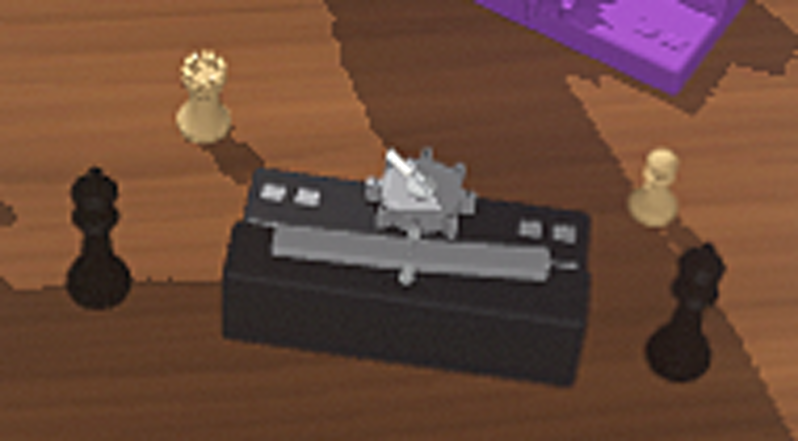

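```bash
cat > fit.py <<'E'
from h import *
from scipy.optimize import least_squares
def T(p,L):
    L=np.atleast_2d(L);c,s=np.cos(p[2]),np.sin(p[2])
    return np.c_[p[0]+c*L[:,0]-s*L[:,1],p[1]+s*L[:,0]+c*L[:,1],L[:,2]]
if __name__=="__main__":
    top=[((57,100,60),(220,70)),((57,-100,60),(548,152)),((-57,100,24),(178,263)),((-57,-100,24),(502,343)),((-6.5,0,46),(360,209)),((-41.5,0,41),(344,275))]
    sc=[((57,-100,0),(225,338)),((57,100,0),(572,385)),((57,-100,60),(226,284)),((57,100,60),(583,322)),((-57,-100,24),(254,168)),((-57,100,24),(590,213)),((-41.5,0,41),(422,190))]
    Lt=np.array([a for a,_ in top]);pt=np.array([b for _,b in top])/4.4+[200,155]
    Ls=np.array([a for a,_ in sc]);ps=np.array([b for _,b in sc])/4.2+[260,205]
    ft=lambda p:(proj("top",T(p,Lt))-pt).ravel()
    fs=lambda p:(proj("scene",T(p,Ls))-ps).ravel()
    for f in(ft,fs,lambda p:np.r_[ft(p),fs(p)]):
        r=least_squares(f,[540,100,-.2],x_scale=[10,10,.1]);print(r.x.round(3),r.fun.reshape(-1,2).round(1).tolist())
    p=r.x
    print("axis",T(p,(-41.5,0,34)),"rleft",T(p,(34,64,83)))
    c=T(p,(-41.5,0,41))[0]
    for n,px in(("top",np.array([368,320])/4.4+[200,155]),("scene",np.array([390,153])/4.2+[260,205])):
        b=atz(n,px,42)-c; print(n,"bar ang",np.degrees(np.arctan2(b[1],b[0])-p[2]),np.hypot(b[0],b[1]))
    for k,n,z in(("king_a","scene",0),):pass
E
python3 fit.py
```

```text
[ 5.4514e+02  9.7661e+01 -2.6200e-01] [[-0.9, -1.0], [1.2, -0.6], [-0.7, -0.3], [0.7, 0.3], [-0.4, 1.6], [0.0, 0.1]]
[ 5.47243e+02  1.02979e+02 -2.50000e-01] [[-0.9, 1.3], [0.8, 1.2], [-0.8, -1.7], [1.6, 0.5], [-0.5, -0.4], [0.2, -1.0], [-0.4, -0.4]]
[ 5.46279e+02  1.00796e+02 -2.53000e-01] [[-2.4, -1.1], [-0.2, -1.5], [-1.8, -0.3], [-0.2, -0.5], [-1.6, 1.2], [-1.1, -0.3], [-1.9, 0.9], [-0.3, 1.0], [-1.9, -2.1], [0.5, 0.4], [-1.3, -0.7], [-0.6, -1.1], [-1.3, -0.7]]
axis [[506.09787824 111.17640613  34.        ]] rleft [[595.20670561 154.25617965  83.        ]]
top bar ang -134.58570365951064 31.784126271112157
scene bar ang -141.61616328390912 29.074973179075975
```

The crop confirms the black clock: wheel at about (278,217), bar end at about (284,228), so it needs 3 anticlockwise clicks. I'll hover in front of the wheel with the jaws half open and use the left finger.

```bash
cat >> h.py <<'E'
from scipy.spatial.transform import Rotation as Ro
YAW=-0.253; C=np.array([546.3,100.8])
def clk(x,y):
    c,s=np.cos(YAW),np.sin(YAW); return C+np.array([c*x-s*y,s*x+c*y])
def plan(P,yaw=YAW):
    s=telemetry.state();R=s["eef_rot"]
    c,sn=np.cos(yaw),np.sin(yaw)
    Rt=np.array([[c,sn,0],[sn,-c,0],[0,0,-1.]])
    r=Ro.from_matrix(R.T@Rt).as_rotvec(); d=R.T@(np.array(P)-s["position"])/10
    print("t",round(s["time"],2),"pos",s["position"].round(1),"F",s["wrist_force"].round(2),"op",round(s["opening"],3),"inc",r.round(4),d.round(2))
    return s
E
python3 - <<'E'
from h import *
p=clk(-41.5-55,-10); print(p)
plan([*p,230])
E
```

```text
[450.36889961 115.27321585]
t 1.0 pos [ 190.5 -542.5  303.9] F [ 0.18  0.14 -0.44] op 1.0 inc [ 0.     -0.      0.5908] [ 46.31 -53.45   7.39]
```

jog_arm(increments=[[0,0,0.1,2.3,-3.2,0,0],[0,0,0.2,5,-6.2,0,0],[0,0,0.3,8,-9.2,0,0],[0,0,0.4,11,-12.2,0,0],[0,0,0.5,14,-15.2,0,0],[0,0,0.59,17,-18.5,0,0],[0,0,0.59,19.6,-21.6,0,0],[0,0,0.59,22.2,-24.7,0,0],[0,0,0.59,24.8,-27.8,0,0],[0,0,0.59,27.4,-31,0,0]])

```text
time: 1.83
position: [346.2, -158.5, 304.3]
eef_rot: [[0.968, -0.25, 0.001], [-0.25, -0.968, -0.001], [0.001, 0.0, -1.0]]
wrist_force: [0.7, -0.0, -0.2]
opening: 0.5
```

Run:
```python
from h import *
p=clk(-41.5-55,-10)
plan([*p,230])
```

```text
t 1.83 pos [ 346.2 -158.5  304.3] F [ 0.75 -0.02 -0.23] op 0.5 inc [ 0.0005 -0.0014  0.    ] [  3.23 -29.11   7.42]
```

jog_arm(increments=[[0,0,0,3.2,-29.1,7.4,0],[0,0,0,3.2,-29.1,7.4,0],[0,0,0,3.2,-29.1,7.4,0],[0,0,0,3.2,-29.1,7.4,0],[0,0,0,3.2,-29.1,7.4,0],[0,0,0,3.2,-29.1,7.4,0],[0,0,0,3.2,-29.1,7.4,0],[0,0,0,3.2,-29.1,7.4,0],[0,0,0,3.2,-29.1,7.4,0],[0,0,0,3.2,-29.1,7.4,0]])

```text
time: 2.67
position: [449.9, 115.2, 230.0]
eef_rot: [[0.969, -0.248, 0.0], [-0.248, -0.969, -0.002], [0.001, 0.002, -1.0]]
wrist_force: [0.4, -0.4, -0.1]
opening: 0.502
```

Run:
```python
from h import *
s=telemetry.state();print(s["qpos"].round(2),s["position"],s["time"])
for n,(a,b,c,d) in {"scene":(130,310,260,450),"top":(155,290,200,380)}.items():
    im=capture(n);cv2.imwrite(f"pics/{n}1.png",cv2.resize(im[a:b,c:d],None,fx=4.,fy=4.,interpolation=cv2.INTER_CUBIC)[:600])
```

```text
[ 0.06  0.05  1.88 -0.    1.21  1.89] [449.85390367 115.22563764 229.99771587] 2.6667
```

View pics/scene1.png

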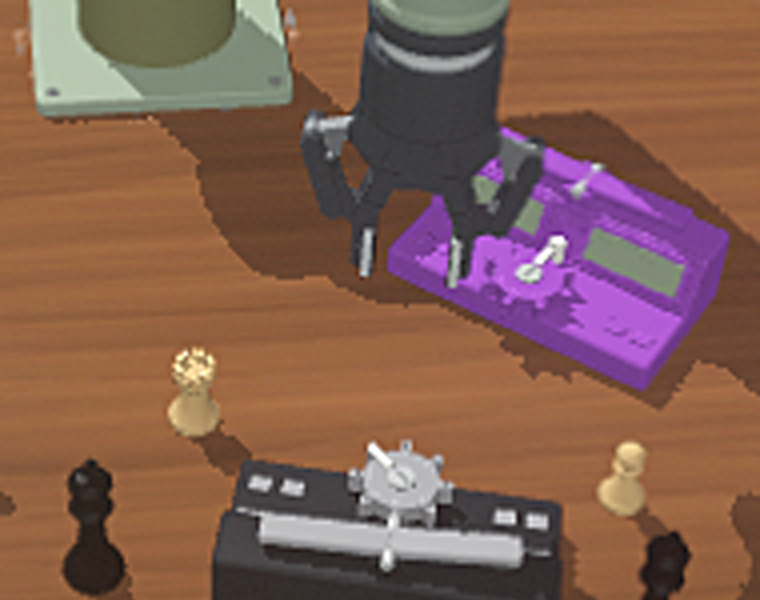

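View pics/top1.png

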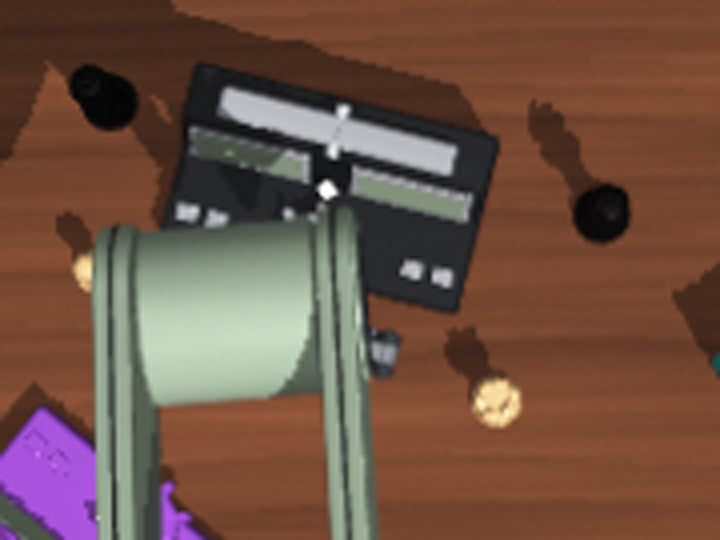

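Run:
```python
from h import *
s=telemetry.state();R=s["eef_rot"]
for L in (62,66,70,73):
  for o in (-26,-21,21,26):
    P=s["position"]+R@np.array([11,o,L]);q=proj("scene",P)[0];print(L,o,q.round(1),((q-[260,130])*4).round())
# wheel axis & lug tips in scene by current estimate
for a in (0,90,180,270):
    p=clk(-41.5+32*np.cos(np.radians(a)),32*np.sin(np.radians(a)));print(a,((proj("scene",[*p,41])[0]-[260,130])*4).round())
```

```text
62 -26 [371.7 199.7] [447. 279.]
62 -21 [369.5 199.4] [438. 278.]
62 21 [351.4 197.2] [365. 269.]
62 26 [349.2 196.9] [357. 268.]
66 -26 [371.5 201. ] [446. 284.]
66 -21 [369.3 200.7] [437. 283.]
66 21 [351.3 198.4] [365. 274.]
66 26 [349.1 198.2] [356. 273.]
70 -26 [371.3 202.2] [445. 289.]
70 -21 [369.2 201.9] [437. 288.]
70 21 [351.1 199.7] [365. 279.]
70 26 [349.  199.4] [356. 278.]
73 -26 [371.2 203.1] [445. 293.]
73 -21 [369.1 202.9] [436. 291.]
73 21 [351.1 200.6] [364. 283.]
73 26 [348.9 200.4] [356. 282.]
0 [391. 518.]
90 [450. 485.]
180 [402. 440.]
270 [344. 472.]
```

```bash
sed -i 's/C=np.array.*/C=np.array([545.8,98.5])/' h.py
python3 - <<'E'
from h import *
plan([*clk(-41.5-57,-11),88])
E
```

```text
t 2.77 pos [450.  114.  230.5] F [-0.65 -0.23  0.06] op 0.5 inc [ 0.001  -0.0019 -0.0011] [-0.21  0.19 14.25]
```

jog_arm(increments=[[0,0,0,-0.2,0.2,4,0],[0,0,0,-0.2,0.2,8,0],[0,0,0,-0.2,0.2,11,0],[0,0,0,-0.2,0.2,13,0],[0,0,0,-0.2,0.2,14.2,0],[0,0,0,-0.2,0.2,14.2,0],[0,0,0,-0.2,0.2,14.2,0]])

```text
time: 3.35
position: [447.7, 111.0, 88.7]
eef_rot: [[0.967, -0.254, 0.001], [-0.254, -0.967, -0.002], [0.001, 0.001, -1.0]]
wrist_force: [0.3, -0.4, 0.5]
opening: 0.499
```

Run:
```python
from h import *
plan([*clk(-41.5-39,-11),88])
im=capture("scene");cv2.imwrite("pics/s2.png",cv2.resize(im[190:290,300:430],None,fx=6,fy=6,interpolation=cv2.INTER_CUBIC))
s=telemetry.state();R=s["eef_rot"]
for o in(-21.3,21.3):
  for x in(11,-11):
    print(o,x,((proj("scene",s["position"]+R@np.array([x,o,67]))[0]-[300,190])*6).round())
```

```text
t 3.35 pos [447.7 111.   88.7] F [ 0.25 -0.36  0.48] op 0.499 inc [ 0.0014 -0.0012 -0.0036] [ 1.76 -0.15  0.07]
-21.3 11 [379. 309.]
-21.3 -11 [385. 271.]
21.3 11 [278. 296.]
21.3 -11 [284. 258.]
```

View pics/s2.png

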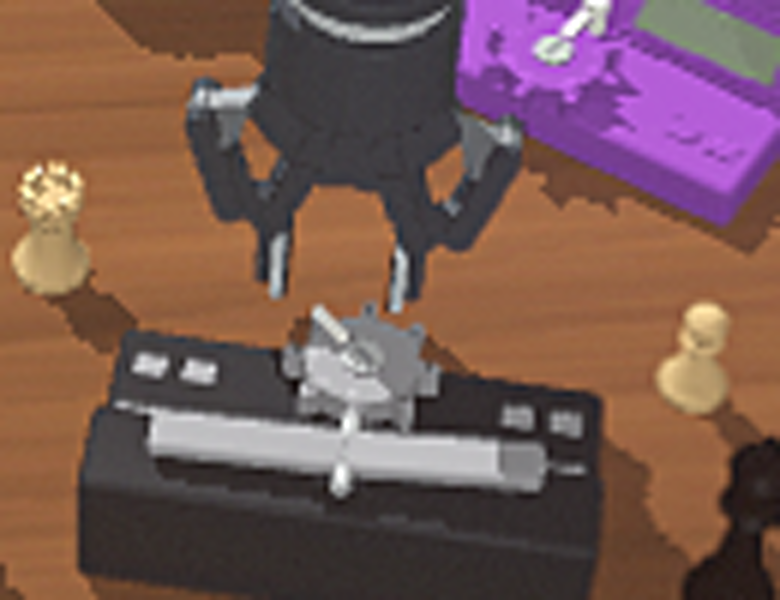

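jog_arm(increments=[[0,0,0,0.6,-0.1,0.1,0],[0,0,0,1.2,-0.1,0.1,0],[0,0,0,1.8,-0.1,0.1,0],[0,0,0,1.8,-0.1,0.1,0],[0,0,0,1.8,-0.1,0.1,0]])

```text
time: 3.82
position: [467.3, 107.6, 89.3]
eef_rot: [[0.967, -0.254, 0.005], [-0.254, -0.967, -0.001], [0.005, 0.0, -1.0]]
wrist_force: [0.2, -0.8, -0.8]
opening: 0.495
```

Run:
```python
from h import *
plan([*clk(-41.5-39,-11-24),88])
im=capture("scene");cv2.imwrite("pics/s3.png",cv2.resize(im[190:290,300:430],None,fx=6,fy=6,interpolation=cv2.INTER_CUBIC))
```

```text
t 3.82 pos [467.3 107.6  89.3] F [ 0.15 -0.77 -0.82] op 0.495 inc [ 0.0002 -0.0049 -0.0035] [-0.21  2.42  0.13]
```

View pics/s3.png

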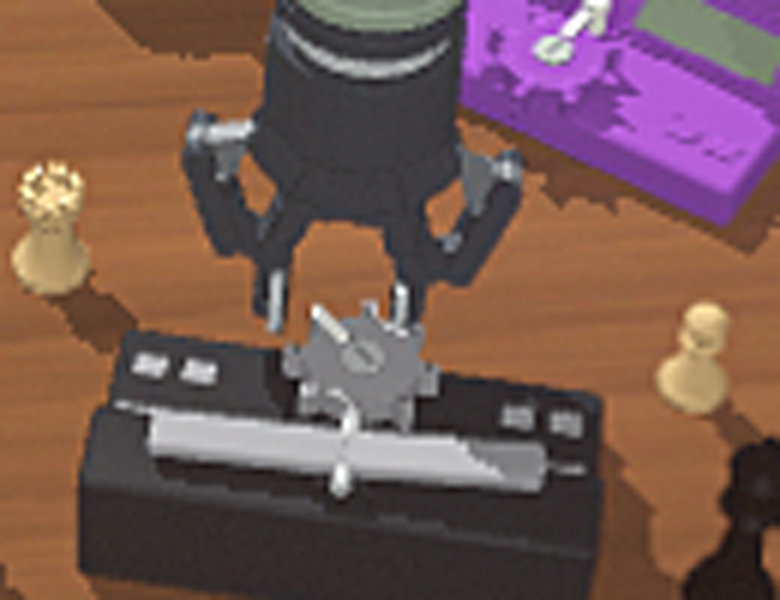

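jog_arm(increments=[[0,0,0,-0.2,0.4,0.1,0],[0,0,0,-0.2,0.8,0.1,0],[0,0,0,-0.2,1.2,0.1,0],[0,0,0,-0.2,1.6,0.1,0],[0,0,0,-0.2,2.0,0.1,0],[0,0,0,-0.2,2.4,0.1,0],[0,0,0,-0.2,2.5,0.1,0],[0,0,0,-0.2,2.5,0.1,0]])

```text
time: 4.53
position: [458.1, 83.5, 87.9]
eef_rot: [[0.967, -0.254, 0.003], [-0.254, -0.967, -0.002], [0.003, 0.001, -1.0]]
wrist_force: [0.5, 0.3, 0.4]
opening: 0.495
```

Run:
```python
from h import *
plan([*clk(-41.5-39,-11-24),88])
im=capture("scene");cv2.imwrite("pics/s4.png",cv2.resize(im[190:290,300:430],None,fx=6,fy=6,interpolation=cv2.INTER_CUBIC))
```

```text
t 4.53 pos [458.1  83.5  87.9] F [0.45 0.33 0.36] op 0.495 inc [ 0.0008 -0.0035 -0.0039] [ 0.07 -0.15 -0.01]
```

View pics/s4.png

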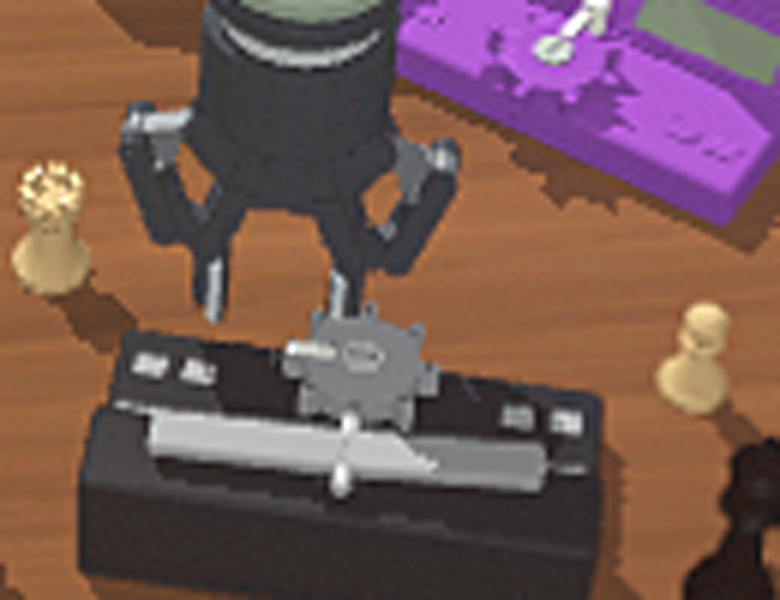

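jog_arm(increments=[[0,0,0,-1.0,0,0,0],[0,0,0,-2.0,0,0,0],[0,0,0,-2.0,-0.2,0,0],[0,0,0,-2.0,-1.2,0,0],[0,0,0,-2.0,-2.5,0,0],[0,0,0,-2.0,-2.5,0,0],[0,0,0,-1.5,-2.5,0,0],[0,0,0,-0.6,-2.5,0,0],[0,0,0,0,-2.5,0,0],[0,0,0,0,-2.5,0,0]])

```text
time: 5.42
position: [466.9, 107.2, 88.4]
eef_rot: [[0.967, -0.255, 0.006], [-0.255, -0.967, -0.002], [0.006, 0.0, -1.0]]
wrist_force: [0.3, -0.3, -0.1]
opening: 0.503
```

Run:
```python
from h import *
plan([*clk(-41.5-39,-11-24),88])
im=capture("scene");cv2.imwrite("pics/s5.png",cv2.resize(im[190:290,300:430],None,fx=6,fy=6,interpolation=cv2.INTER_CUBIC))
```

```text
t 5.42 pos [466.9 107.2  88.4] F [ 0.28 -0.31 -0.14] op 0.503 inc [ 0.0001 -0.0064 -0.0048] [-0.18  2.37  0.04]
```

View pics/s5.png

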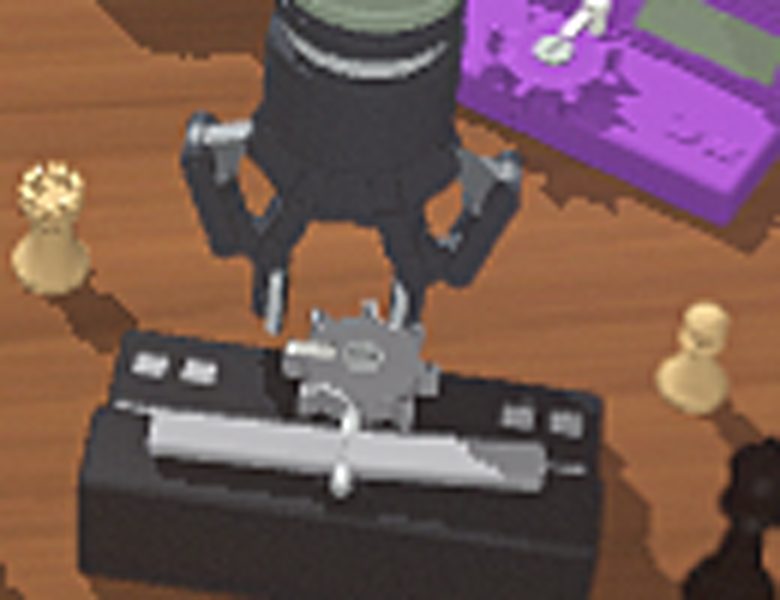

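The wheel is back in the same starting geometry, and the bar now sits at -2 clicks, with its end at (290,348) in the crop. I'll repeat the stroke.

jog_arm(increments=[[0,0,0,-0.2,0.4,0,0],[0,0,0,-0.2,0.8,0,0],[0,0,0,-0.2,1.2,0,0],[0,0,0,-0.2,1.6,0,0],[0,0,0,-0.2,2.0,0,0],[0,0,0,-0.2,2.4,0,0],[0,0,0,-0.2,2.5,0,0],[0,0,0,-0.2,2.5,0,0]])

```text
time: 6.13
position: [457.1, 83.2, 88.0]
eef_rot: [[0.967, -0.256, 0.004], [-0.256, -0.967, -0.002], [0.004, 0.001, -1.0]]
wrist_force: [0.0, -0.1, -0.1]
opening: 0.498
```

jog_arm(increments=[[0,0,0,-1.0,0,0,0],[0,0,0,-2.0,0,0,0],[0,0,0,-2.0,-0.2,0,0],[0,0,0,-2.0,-1.2,0,0],[0,0,0,-2.0,-2.5,0,0],[0,0,0,-2.0,-2.5,0,0],[0,0,0,-1.5,-2.5,0,0],[0,0,0,-0.6,-2.5,0,0],[0,0,0,0,-2.5,0,0],[0,0,0,0,-2.5,0,0]])

```text
time: 6.97
position: [465.8, 106.7, 88.5]
eef_rot: [[0.966, -0.257, 0.007], [-0.257, -0.966, -0.002], [0.007, 0.0, -1.0]]
wrist_force: [0.1, 0.1, 0.8]
opening: 0.5
```

Run:
```python
from h import *
plan([*clk(-41.5-39,-11-24),88])
im=capture("scene");cv2.imwrite("pics/s6.png",cv2.resize(im[190:290,300:430],None,fx=6,fy=6,interpolation=cv2.INTER_CUBIC))
```

```text
t 6.97 pos [465.8 106.7  88.5] F [0.06 0.12 0.83] op 0.5 inc [ 0.0002 -0.0068 -0.0066] [-0.09  2.29  0.05]
```

View pics/s6.png

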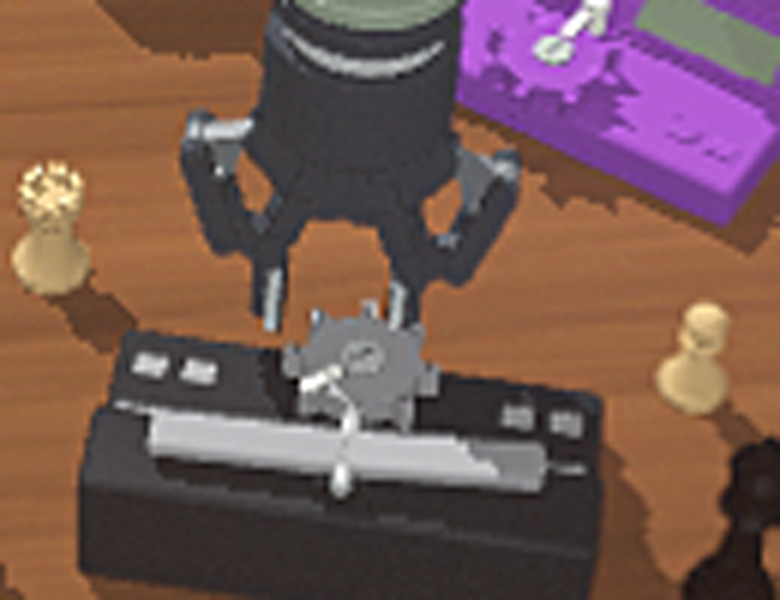

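Bar at -1 click, with its end at (305,385). One more stroke, then retreat and rise.

jog_arm(increments=[[0,0,0,-0.1,0.4,0,0],[0,0,0,-0.1,0.8,0,0],[0,0,0,-0.1,1.2,0,0],[0,0,0,-0.1,1.6,0,0],[0,0,0,-0.1,2.0,0,0],[0,0,0,-0.1,2.4,0,0],[0,0,0,-0.1,2.5,0,0],[0,0,0,-0.1,2.5,0,0]])

```text
time: 7.68
position: [457.1, 82.4, 88.1]
eef_rot: [[0.966, -0.257, 0.004], [-0.257, -0.966, -0.002], [0.005, 0.001, -1.0]]
wrist_force: [0.7, 0.1, -0.8]
opening: 0.505
```

jog_arm(increments=[[0,0,0,-1.0,0,0,0],[0,0,0,-2.0,0,0,0],[0,0,0,-3.0,0,0,0],[0,0,0,-3.0,0,0,0],[0,0,0,-3.0,0,-4,0],[0,0,0,-3.0,0,-8,0],[0,0,0,-3.0,0,-11,0],[0,0,0,-3.0,0,-11,0]])

```text
time: 8.35
position: [431.8, 90.8, 204.5]
eef_rot: [[0.966, -0.257, 0.018], [-0.257, -0.967, -0.002], [0.018, -0.003, -1.0]]
wrist_force: [1.5, 0.6, -0.1]
opening: 0.497
```

Run:
```python
from h import *
plan([*clk(34,64),180])
for n,(a,b,c,d) in {"scene":(190,290,300,430),"top":(160,260,220,350)}.items():
    im=capture(n);cv2.imwrite(f"pics/{n}7.png",cv2.resize(im[a:b,c:d],None,fx=6.,fy=6.,interpolation=cv2.INTER_CUBIC))
```

```text
t 8.35 pos [431.8  90.8 204.5] F [ 1.45  0.6  -0.08] op 0.497 inc [-0.0029 -0.0182 -0.0066] [ 14.13 -10.09   2.74]
```

View pics/scene7.png

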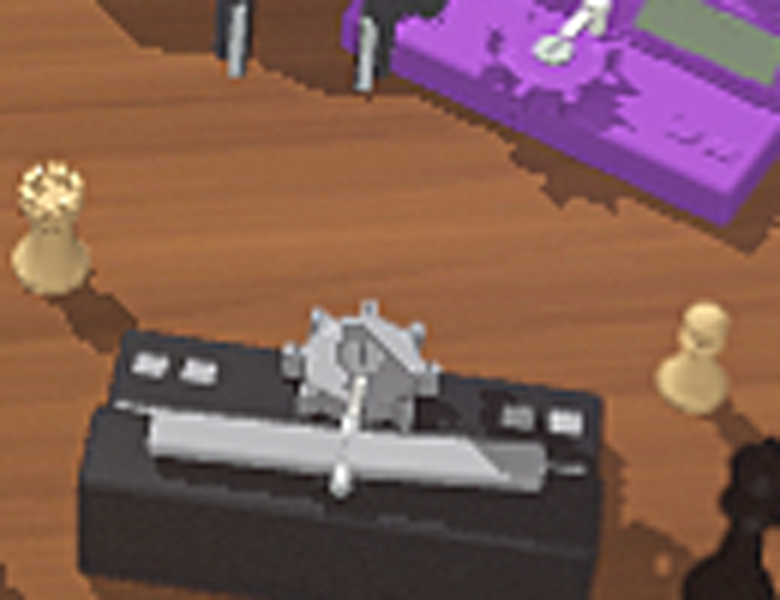

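View pics/top7.png

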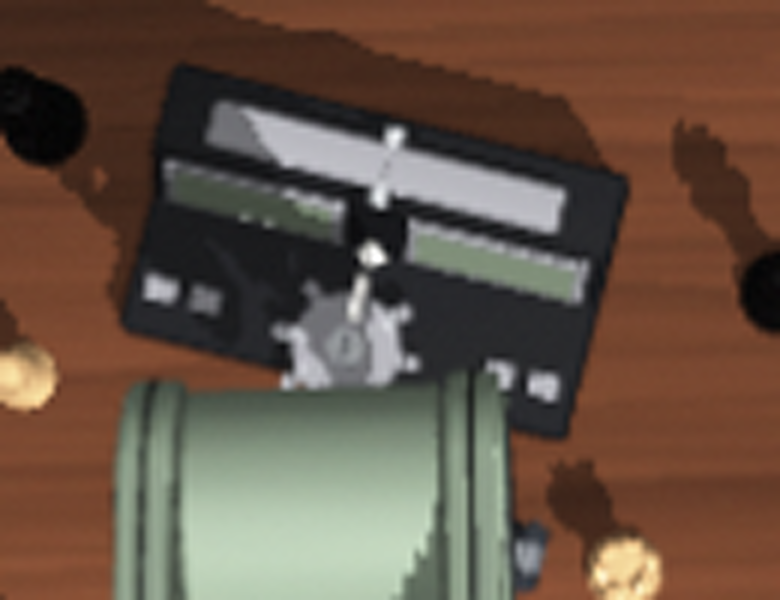

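The bar now lines up with the peg in both views: scene (358,385)→(350,418), top (358,300)→(370,255). Next I'll shut the hand and hover over the left arm of the rocker.

jog_arm(increments=[[0,-0.01,-0.007,3,-2,0.5,1],[-0.003,-0.018,-0.007,6,-4,1,1],[-0.003,-0.018,-0.007,9,-6.5,1.5,1],[-0.003,-0.018,-0.007,12,-8.5,1.8,1],[-0.003,-0.018,-0.007,14.1,-10,2,1],[-0.003,-0.018,-0.007,14.1,-10,2,1],[-0.003,-0.018,-0.007,14.1,-10,2,1],[-0.003,-0.018,-0.007,14.1,-10,2,1]])

```text
time: 9.12
position: [588.6, 150.8, 178.5]
eef_rot: [[0.968, -0.25, -0.015], [-0.25, -0.968, -0.001], [-0.014, 0.005, -1.0]]
wrist_force: [-0.6, -0.4, 0.0]
opening: 0.0
```

Run:
```python
from h import *
print(clk(34,64))
s=plan([*clk(34,62),166]);R=s["eef_rot"]
im=capture("scene");cv2.imwrite("pics/s8.png",cv2.resize(im[190:310,320:450],None,fx=5,fy=5,interpolation=cv2.INTER_CUBIC))
im=capture("top");cv2.imwrite("pics/t8.png",cv2.resize(im[150:250,200:330],None,fx=6,fy=6,interpolation=cv2.INTER_CUBIC))
print(((proj("scene",s["position"]+R@np.array([0,0,73]))[0]-[320,190])*5).round(), ((proj("scene",[*clk(34,64),83])[0]-[320,190])*5).round())
```

```text
[594.73745197 151.95208877]
t 9.12 pos [588.6 150.8 178.5] F [-0.58 -0.38  0.01] op 0.0 inc [0.0046 0.0139 0.0003] [ 0.58 -0.07  1.25]
[321. 334.] [321. 378.]
```

View pics/s8.png

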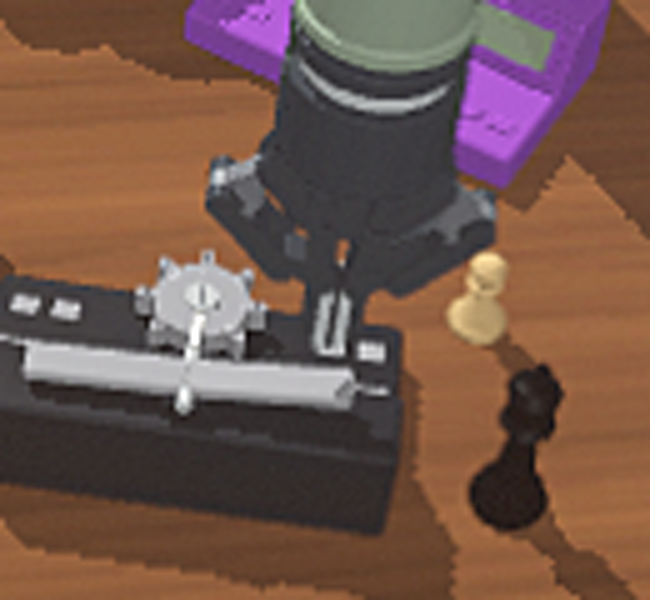

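View pics/t8.png

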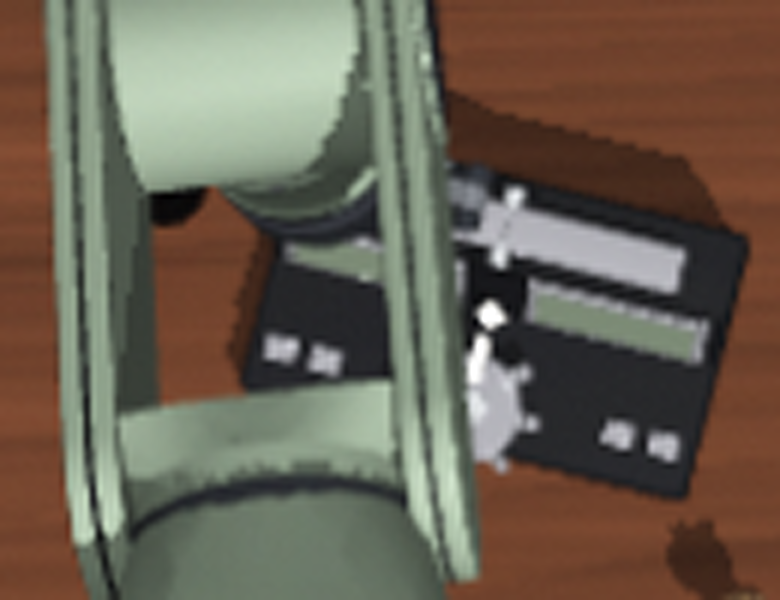

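jog_arm(increments=[[0.005,0.014,0,0.3,0,0.6,1],[0.005,0.014,0,0.6,0,1.2,1],[0.005,0.014,0,0.6,0,1.8,1],[0.005,0.014,0,0.6,0,2.2,1],[0.005,0.014,0,0.6,0,2.5,1],[0.005,0.014,0,0.6,0,2.5,1]])

```text
time: 9.72
position: [593.7, 149.0, 153.8]
eef_rot: [[0.968, -0.25, 0.001], [-0.25, -0.968, 0.001], [0.001, -0.001, -1.0]]
wrist_force: [0.3, -0.5, -0.0]
opening: 0.002
```

Run:
```python
from h import *
s=plan([*clk(34,62),145])
im=capture("scene");cv2.imwrite("pics/s9.png",cv2.resize(im[190:310,320:450],None,fx=5,fy=5,interpolation=cv2.INTER_CUBIC))
```

```text
t 9.72 pos [593.7 149.  153.8] F [ 0.26 -0.48 -0.02] op 0.002 inc [-0.0007 -0.0006 -0.0001] [ 0.03 -0.11  0.88]
```

View pics/s9.png

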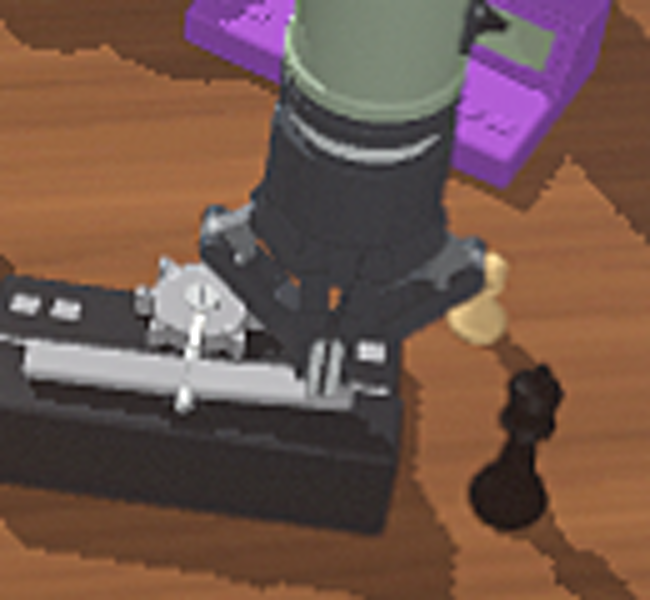

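jog_arm(increments=[[0,0,0,0,-0.1,0.3,1],[0,0,0,0,-0.1,0.5,1],[0,0,0,0,-0.1,0.7,1],[0,0,0,0,-0.1,0.8,1],[0,0,0,0,-0.1,0.8,1]])

```text
time: 10.18
position: [594.3, 150.1, 146.2]
eef_rot: [[0.968, -0.25, 0.002], [-0.25, -0.968, 0.001], [0.001, -0.001, -1.0]]
wrist_force: [0.6, -0.9, 0.7]
opening: 0.001
```

jog_arm(increments=[[0,0,0,0,0,0.1,1],[0,0,0,0,0,0.2,1],[0,0,0,0,0,0.3,1],[0,0,0,0,0,0.3,1]])

```text
time: 10.52
position: [594.4, 150.2, 144.2]
eef_rot: [[0.968, -0.25, 0.002], [-0.25, -0.968, 0.001], [0.001, -0.001, -1.0]]
wrist_force: [-1.8, -0.9, 6.1]
opening: 0.004
```

jog_arm(increments=[[0,0,0,0,0,0.15,1],[0,0,0,0,0,0.2,1],[0,0,0,0,0,0.2,1]])

```text
time: 10.77
position: [594.5, 150.2, 144.0]
eef_rot: [[0.968, -0.25, 0.002], [-0.25, -0.968, 0.0], [0.001, -0.001, -1.0]]
wrist_force: [-4.1, -0.1, 9.6]
opening: -0.003
```

Hard stop: force rose to 9.6 N with almost no travel. I'll retreat straight up, then back towards the robot.

jog_arm(increments=[[0,0,0,0,0,-1,1],[0,0,0,0,0,-3,1],[0,0,0,0,0,-7,1],[0,0,0,0,0,-11,1],[0,0,0,-4,0,-13,1],[0,0,0,-8,4,-13,1],[0,0,0,-12,8,-13,1],[0,0,0,-16,12,-13,1],[0,0,0,-19,16,-13,1],[0,0,0,-19,16,-13,1]])

```text
time: 11.6
position: [379.0, 49.7, 273.5]
eef_rot: [[0.969, -0.249, 0.001], [-0.249, -0.969, -0.0], [0.001, -0.0, -1.0]]
wrist_force: [0.2, -0.6, 1.1]
opening: -0.003
```

jog_arm(increments=[[0,0,0,0,4,0,1],[0,0,0,0,8,0,1],[0,0,0,0,12,0,1],[0,0,0,0,16,0,1],[0,0,0,0,18,0,1],[0,0,0,0,18,0,1]])

```text
time: 12.1
position: [333.4, -127.9, 274.0]
eef_rot: [[0.967, -0.255, 0.002], [-0.255, -0.967, -0.003], [0.002, 0.002, -1.0]]
wrist_force: [-0.2, 0.7, 0.1]
opening: -0.002
```

Run:
```python
from h import *
plan([*clk(34,62),300])
for n,(a,b,c,d) in {"scene":(200,310,290,440),"top":(150,250,210,360)}.items():
    im=capture(n);cv2.imwrite(f"pics/{n}10.png",cv2.resize(im[a:b,c:d],None,fx=5.3,fy=5.3,interpolation=cv2.INTER_CUBIC))
```

```text
t 12.1 pos [ 333.4 -127.9  274. ] F [-0.22  0.66  0.15] op -0.002 inc [ 0.002  -0.0024 -0.0044] [ 18.15 -33.51  -2.62]
```

View pics/scene10.png

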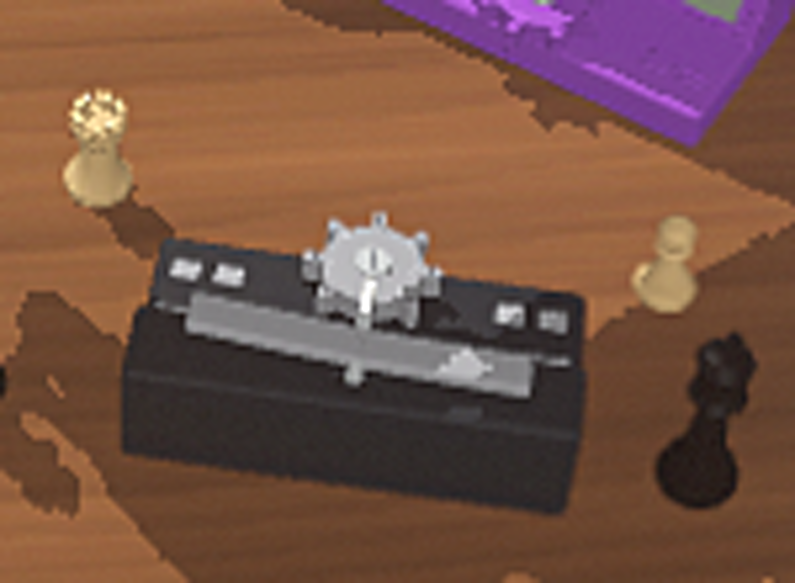

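View pics/top10.png

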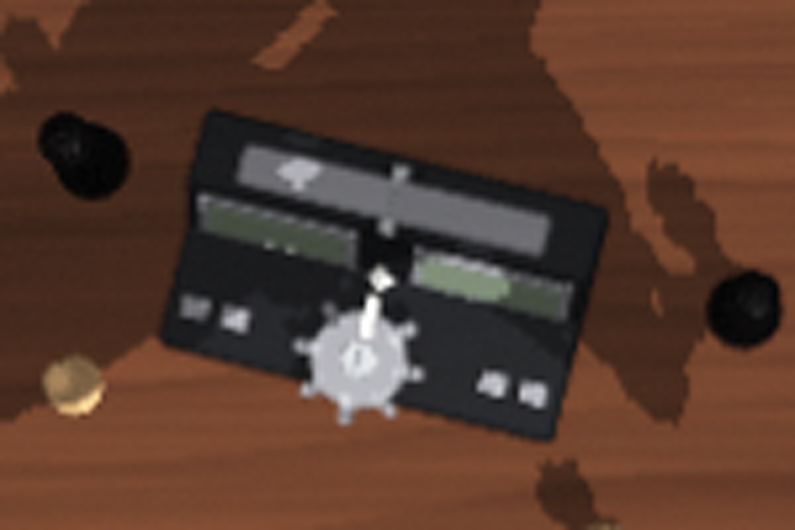

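Run:
```python
from cell import *
print(hand_in()); s=telemetry.state(); print(s["time"],s["position"],s["wrist_force"])
```

```text
the job is handed in; nothing more can be done
None
the job is handed in; nothing more can be done
```

The job is done and handed in at about 12 s of robot time. I flicked the black clock's thumbwheel three clicks anticlockwise (from -3 clicks to 0), then pressed the left end of the rocker down to its stop.

Last checks before handing in:
- **Wheel:** the bar lines up with the pointer peg in both the scene and top views.
- **Rocker:** it is tilted left end down. The press reached a hard stop, with the fingertip at about 71 mm and 9.6 N. I judged full travel from that stop and the tilt in the picture, not from a direct angle reading.
- **Clock:** its corners sit within about 1 pixel of where they started in the top view, so it did not shift noticeably.
- **Other things:** both kings, the rook and the pawn looked undisturbed. I did not check the ashtray or pencil in the last pictures, but the arm never worked near them.
- **Hand:** it is clear, shut and well above the table.

The two cameras disagreed by about 5 mm sideways on the clock's position. I corrected this by comparing the fingertip's position in the scene view with where it should have been. Reading the robot after handing in was refused, so I have no check from after that moment.

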